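# Reset the angle of a swivel vise

### The arm

A 6-joint arm with a two-finger parallel gripper is mounted at the origin on the work surface. World frame = base frame: x ahead of the robot, y to its left, z up, the work surface at z = 0. Lengths are in m, angles in degrees, forces in N, time in s.
With the tool pointing down it reaches from about 0.25 to 0.725 m from the base axis. Payload 9.7 kg.
Tool frame: the origin (TCP) lies midway between the tips of the shut fingers; the grasp point (between the pads) lies 19 mm behind it; x points along the fingers, y is the direction in which the jaws open and shut, and the axes are right-handed (so a half turn about x gives the same grasp; the last joint's range is limited). The gripper opens to 85 mm and grips with 20 to 120 N. Pads are 22 mm wide; open, the fingers measure 114 mm over their backs; the gripper's body (76 mm by 85 mm) begins 54 mm behind the grasp point. The pads swing forward as they close: fully open they stand 13 mm farther back than shut.
Start: joints at [-72.193, 4.979, 10.078, 95.1, 0, 90], TCP at [0.168, -0.524, 0.231] pointing down, gripper open.
Joint ranges: [-179.16, 179.16], [-48.56, 103.87], [-65.8, 70.77], [-126.05, 130.52], [-82.76, 87.17], [-180, 180]. Speed limits (degrees/s): [127.2, 127.2, 147.25, 180, 180, 180].

### API

Orientations are given as [roll, pitch, yaw] about the fixed x, y, z axes, in that order (R = Rz(yaw) Ry(pitch) Rx(roll)).
In Python, from workcell import bot, cams gives the robot as it stands.
- The arm moves only by the tool apply_moves, never from a script. Its argument "commands" is a list of rows, each a list of 5 numbers: the shift along the tool's x, y, z in m, then the turn about the tool's x in rad, then the opening, from -1 (shut) to 1 (fully open). In form: [[tx, ty, tz, roll, hand], ...]. A call has 1 to 12 rows; each row is the pose to reach, as a shift and turn from the pose measured when the call began, along the tool's axes at that moment; what a row does not reach only later rows make up. A row lasts 1/10 s, in which the tool goes at most 50 mm and 8.59 degrees, less where a joint would pass 70% of its speed; a pose out of reach is approached as far as the arm can. A call with a gripper value outside its range is refused whole. The fingers move at their own pace and stop on an object; "newtons" is the grip in N (left out, the last holds). Time passes only in rows, so rows that repeat a pose let the fingers close. It gives the time, the measured TCP pose, the force and the opening at its end, in the units of the state.
- bot.get_obs(): the state, without advancing time (a new reading comes with each control period).
- cams.camera(name): name is "scene" or "side" or "wrist"; returns a dict with "frame" (384x512x3 uint8, blue, green, red), "depth" (384x512 float32, m along the optical axis (not along the pixel's ray), 0 where there is no reading), "camera_matrix" (3x3 intrinsics, pixels), "R" (3x3) and "t" (3): a world point X has camera coordinates R X + t; the wrist camera has in their place "mount" (4x4, takes a point from camera to tool coordinates, whose origin is the TCP and whose axes are the tool frame's). Camera axes: x right, y down, z forward; pixel columns grow to the right and rows downward; lengths in m; the calibration is good to about 2 mm. A picture is of the moment at which its call begins: read the wrist's pose just before it.
- bot.job_done(): hands the job in, once; it reports no verdict.
Trained networks look in the newest picture that a camera, given by its name, has taken for a name from the list of things; names that differ only in an ending like _2 or _b are one class to them, and where a whole thing is asked for, a point or a joint stands for the part that bears it (a point fixed in the world has none). Each returns a list of dicts, best first, with "confidence" (0 to 1); they miss things now and then, are a little off and sometimes report something else, mostly with a low value. They report only what shows in the picture. A call takes as long as a camera call.
- cams.spot_in(name, camera): "rect" ([left, top, right, bottom] in pixels, round what is visible of it).
The state is a dict: "time": time; "q": joint angles; "qd": joint speeds; "joint_efforts": joint torques, N m; "ee_pos": TCP position; "tcp_rot": TCP orientation; "wrist_force": force on the tool from outside, world axes, zero at the start; "torque": the same for the moment, N m; "opening": finger opening in m.
Only numpy, scipy, OpenCV 4.12 (cv2) and the standard library are available. Lean on these libraries where they do the work, as an engineer would, in place of code of your own. Each camera call takes 0.05 s, during which the arm holds its last target. There are 200 camera calls.

### The job

The swivel vise on the bench has to hold its bolt at a new angle: loosen the clamp knob, swing the vise round until its index line points at the steel rider on the degree scale, and tighten the knob again to about 0.6 N m, feeling for the bite and not overtightening it. Do not force the vise round while it is still clamped, do not shift the rider, and leave the other things on the bench where they are.

Things in the scene. Friction and masses are not known exactly. Their poses are not given: they have to be found in the camera images.
- base: round grey cast base bolted to the bench, 260 mm diameter, 22 mm high, with three keepers over the edge of the plate, a central bearing for its pivot pin and a degree scale on its rim; origin on the bench surface at the vertical swivel axis, z up. The clamp knob stands 85 mm from the axis in its -x direction; the degree scale runs about its +x direction. It never moves.
- vise: the vise on its swivel plate (1.6 kg): round plate 210 mm in diameter, top 36 mm above the bench, with a low vise (bed, jaws, clamped hex bolt, up to 84 mm above the bench) and an upright post. Origin on the swivel axis, 22 mm above the bench; +x along the index line, long side along y. Unclamped it turns on the base with some friction and stays where it is left.
- post (a point): the upright steel post for swinging the vise, 18 mm in diameter, free from 46 to 106 mm above the bench; this point is on its axis, 86 mm above the bench, 118 mm to the vise's -y side and 20 mm to its +x side of the swivel axis. It is fixed to the vise; unclamped, about 6 to 14 N there turns it.
- index (a point): outer end of the raised steel index line on the vise's plate (26 x 3 mm), 104 mm from the swivel axis along the vise's +x.
- marker_tip (a point): inner point of the steel rider (22 x 16 x 22 mm block with a pointed nose) that sits on the base's rim and shows the wanted angle; its x axis points from the swivel axis out through the rider.
- marker (a joint): angle of the rider on the base, rad, counter-clockwise seen from above, 0 on the base's x axis: the vise points at the rider when its x axis is turned by this much from the base's x axis.
- knob: the black clamp knob: a 20 mm column carrying a flat cross bar, 52 mm long, 14 mm thick, 28 mm high (85 to 113 mm above the bench), with a 36 mm washer at its foot. Its origin is at the foot of its column, on its turning axis, 36 mm above the bench. The bar lies at 0.6 rad (counter-clockwise) from the knob's x axis.
- knob_grip (a point): middle of the knob's bar on its turning axis, 100 mm above the bench: the place to grip it, pinching the 14 mm thickness from above.
- clamp (a joint): knob angle, rad; counter-clockwise from above is positive and loosens (rises 1.2 mm per rad), clockwise tightens. 0: knob x along base x. Range -2.2 to 2.0. Free running drag 0.06 N m. Worn seat: the bite angle differs between starts and by up to 0.7 rad between vise angles. Past the bite, tightening torque grows about 0.7 N m per rad. Stays put. Loosening 0.8 rad from the start frees it.
- nut: loose steel hex nut, 36 mm across flats, 19 mm high; a bystander, origin under its centre.
- bolt: loose dark hex bolt standing on its head, 47 mm high, 30 mm across flats; a bystander, origin under its centre.
- socket: loose steel socket, 34 mm diameter, 40 mm high; a bystander, origin under its centre.
- oil: grey plastic bottle, 56 mm diameter, 150 mm high; a bystander, origin under its centre.
- wrench: steel wrench, 220 mm long, lying on the bench; a bystander, origin under its middle.

How it is judged (in metres and radians):
On the way, in this order (a step that is already met when the one before it is completed fails the run):
1. the clamp is loosened: it no longer presses on the plate (contact force between knob and vise below 2 N), for 0.2 s.
2. the vise points at the rider, still unclamped (angle between the x axis of vise and the x axis of marker_tip, either way round below 0.035 rad and contact force between knob and vise below 20 N), for 0.2 s.
3. the clamp is tight at the new angle (angle between the x axis of vise and the x axis of marker_tip, either way round below 0.035 rad and contact force between knob and vise above 55 N), for 0.2 s.
At the end, for the whole second after the job is handed in: The index line points at the rider within 2 degrees (0.035 rad), the vise is at rest and the clamp presses with 55 to 165 N (about 0.4 to 0.8 N m of tightening torque at the knob) (all of step 3 and contact force between knob and vise below 165 N and angular speed of vise below 0.05 rad/s); the robot touches nothing.
It fails at once if the clamp is overtightened (over 220 N, about 1.1 N m) (contact force between knob and vise above 220 N).
It fails at once if the vise is forced round while the clamp still bites (contact force between knob and vise above 20 N and angular speed of vise above 0.2 rad/s).
It fails at once if the rider is shifted (distance of marker_tip from where it was at the start of the episode above 0.004 m).
It fails at once if a bystander is disturbed (distance of any of nut, bolt, socket, oil, wrench from where it was at the start of the episode above 0.03 m).
It also fails if it takes over 72 s, if anything falls off the work surface, if the arm or the gripper's body presses on something with over 40 N, if the wrist force passes 120 N, or if a joint passes its speed limit or range.

## Working session

There is one attempt and no reset: what is moved stays moved. The work goes in short steps, Python scripts to look and compute and a tool call to move; the robot and the scene stay as the last step left them, time stands still between calls to the robot, and variables do not carry over. Pictures are saved under pics/ and viewed, about 8 in all and at most 12, crops included, and the job is handed in when it is done.

Besides the shell and the picture viewer there is one more tool, called after "Request:" as a command line: name --pt "numbers of a row" for each row, then --argument value for the rest. apply_moves: Moves the arm, as the interface text tells. Its arguments: {"type":"object","properties":{"commands":{"type":"array"},"newtons":{"type":"number"}},"required":["commands"]}

```bash
mkdir -p pics; cat > h.py <<'E'
import numpy as np, cv2
from workcell import bot, cams
from scipy.spatial.transform import Rotation as Ro
def cam(name):
    o=bot.get_obs(); c=cams.camera(name)
    if 'mount' in c:
        T=np.eye(4); T[:3,:3]=Ro.from_euler('xyz',o['tcp_rot'],degrees=True).as_matrix(); T[:3,3]=o['ee_pos']
        W=T@c['mount']
    else:
        W=np.eye(4); W[:3,:3]=c['R'].T; W[:3,3]=-c['R'].T@c['t']
    c['W']=W; return c
def ray(c,u,v):
    d=c['W'][:3,:3]@np.linalg.inv(c['camera_matrix'])@[u,v,1]; return c['W'][:3,3],d
def at_z(c,u,v,z):
    p,d=ray(c,u,v); return p+d*(z-p[2])/d[2]
def proj(c,X):
    x=np.linalg.inv(c['W'])@[*X,1]; p=c['camera_matrix']@x[:3]; return p[:2]/p[2]
def cloud(c):
    h,w=c['depth'].shape; v,u=np.mgrid[:h,:w]; K=c['camera_matrix']; d=c['depth']
    P=np.stack([(u-K[0,2])/K[0,0]*d,(v-K[1,2])/K[1,1]*d,d],-1)
    return P@c['W'][:3,:3].T+c['W'][:3,3]
E
python3 - <<'E'
from h import *
print(bot.get_obs())
for n in ['scene','side']:
    c=cam(n); cv2.imwrite(f'pics/{n}0.png',c['frame']); print(n,c['W'][:3,3])
    P=cloud(c)
    for t in ['base','vise','post','index','marker_tip','knob','knob_grip','nut','bolt','socket','oil','wrench']:
        r=cams.spot_in(t,n)[:2]
        for q in r:
            b=q['rect']; u,v=int((b[0]+b[2])/2),int((b[1]+b[3])/2)
            print(t,np.round(b),round(q['confidence'],2),np.round(P[min(v,383),min(u,511)],3))
E
```

```text
{'time': 0.0, 'q': array([-7.21942666e+01,  5.01131489e+00,  1.00352468e+01,  9.50974292e+01,
        3.72146700e-04,  9.00009210e+01]), 'qd': array([ 0.02385199, -0.07006189,  0.06191436, -0.07208926, -0.03727061,
        0.07739537]), 'joint_efforts': array([ 1.66430687e-03, -5.20389640e+01,  4.64805043e+01,  1.63925753e-02,
        9.71462782e-05,  1.76288773e-05]), 'ee_pos': array([ 0.16812286, -0.52345537,  0.23058809]), 'tcp_rot': array([-90.2891882 ,  89.92650177, 107.51562398]), 'wrist_force': array([-0.39801161,  0.10865813,  0.48309249]), 'torque': array([0.02705852, 0.00633421, 0.00021405]), 'opening': 0.0857631478792987}
scene [ 1.16005875 -0.20649308  0.80142931]
base [170. 156. 276. 244.] 0.8 [ 0.583 -0.112  0.072]
vise [173. 171. 259. 233.] 0.89 [ 0.586 -0.132  0.074]
vise [280. 197. 293. 210.] 0.36 [0.604 0.06  0.021]
post [173. 171. 261. 234.] 0.87 [ 0.586 -0.132  0.074]
index [175. 171. 258. 230.] 0.86 [ 0.58  -0.13   0.075]
index [207. 254. 216. 269.] 0.32 [ 0.722 -0.179  0.022]
knob [209. 154. 223. 185.] 0.65 [ 0.474 -0.108  0.078]
knob_grip [211. 151. 224. 183.] 
[... 454 characters left out ...]
 155. 298. 202.] 0.38 [ 0.55  -0.097  0.073]
vise [246. 154. 300. 205.] 0.76 [ 0.552 -0.092  0.071]
vise [286. 207. 300. 222.] 0.4 [0.428 0.041 0.038]
post [248. 154. 301. 202.] 0.72 [ 0.549 -0.106  0.072]
index [249. 153. 300. 200.] 0.82 [ 0.55  -0.109  0.075]
marker_tip [242. 180. 244. 185.] 0.59 [ 0.67  -0.078  0.039]
knob [239. 178. 242. 185.] 0.63 [ 0.681 -0.082  0.038]
knob [287. 173. 300. 194.] 0.54 [ 0.47  -0.093  0.072]
knob_grip [290. 171. 301. 194.] 0.55 [ 0.462 -0.091  0.079]
nut [240. 208. 251. 222.] 0.5 [0.593 0.076 0.018]
bolt [236. 165. 245. 177.] 0.38 [ 0.72  -0.171  0.028]
bolt [200. 267. 224. 320.] 0.25 [0.509 0.479 0.096]
oil [199. 269. 225. 315.] 0.93 [0.507 0.476 0.098]
```

```bash
python3 - <<'E'
from h import *
c=cam('wrist'); print(np.round(c['mount'],3),c['camera_matrix'])
o=bot.get_obs(); R=Ro.from_euler('xyz',o['tcp_rot'],degrees=True).as_matrix(); print(np.round(R,3))
print(R.T@(np.array([0.50,-0.10,0.33])-o['ee_pos']))
a=cv2.imread('pics/scene0.png')[130:290,150:310]; b=cv2.imread('pics/side0.png')[130:240,210:320]
cv2.imwrite('pics/s0.png',np.hstack([cv2.resize(a,(400,400),interpolation=3),cv2.resize(b,(400,400),interpolation=3)]))
E
```

```text
[[ 0.001 -0.314  0.949 -0.144]
 [ 1.    -0.001 -0.001 -0.001]
 [ 0.001  0.949  0.314 -0.08 ]
 [ 0.     0.     0.     1.   ]] [[316.42801206   0.         254.12322337]
 [  0.         316.42801206 190.1664805 ]
 [  0.           0.           1.        ]]
[[ 0.     0.306 -0.952]
 [ 0.    -0.952 -0.306]
 [-1.    -0.    -0.   ]]
[-0.09871321 -0.30189186 -0.44546276]
```

View pics/s0.png

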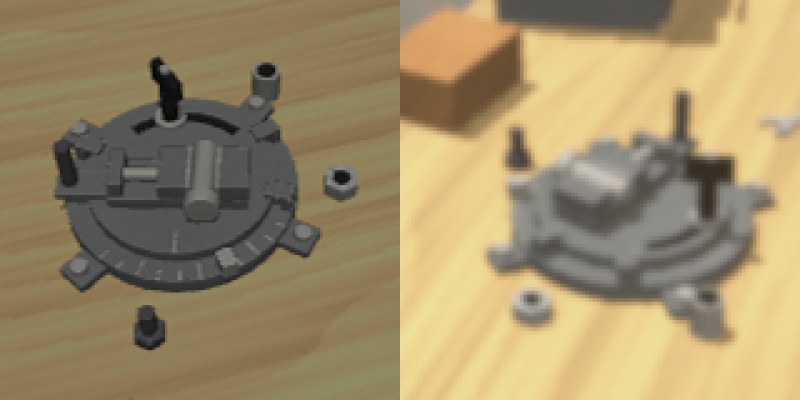

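Request:
apply_moves --pt "-0.1 0 0 0 1" --pt "-0.1 -0.295 -0.496 0 1" --pt "-0.1 -0.295 -0.496 0 1" --pt "-0.1 -0.295 -0.496 0 1" --pt "-0.1 -0.295 -0.496 0 1" --pt "-0.1 -0.295 -0.496 0 1" --pt "-0.1 -0.295 -0.496 0 1" --pt "-0.1 -0.295 -0.496 0 1" --pt "-0.1 -0.295 -0.496 0 1" --pt "-0.1 -0.295 -0.496 0 1" --pt "-0.1 -0.295 -0.496 0 1" --pt "-0.1 -0.295 -0.496 0 1"

```text
time: 2.55
ee_pos: [0.5319, -0.1111, 0.3291]
tcp_rot: [140.6, 90.0, -21.6]
wrist_force: [-0.0, -0.4, -0.1]
opening: 0.0852
```

Request:
apply_moves --pt "0 0 0 0 1" --pt "0 0 0 0 1"

```text
time: 2.75
ee_pos: [0.5325, -0.11, 0.3287]
tcp_rot: [19.5, 90.0, -142.5]
wrist_force: [-1.1, -0.4, -0.2]
opening: 0.0855
```

```bash
python3 - <<'E'
from h import *
o=bot.get_obs(); print(o['time'],o['ee_pos'],o['tcp_rot'])
c=cam('wrist'); P=cloud(c); np.savez('w1.npz',P=P,W=c['W'],K=c['camera_matrix'],f=c['frame']); cv2.imwrite('pics/w1.png',cv2.resize(c['frame'],(800,600),interpolation=3))
for t in ['base','vise','post','index','marker_tip','knob','knob_grip','socket']:
    for q in cams.spot_in(t,'wrist')[:2]:
        b=q['rect']; u,v=int((b[0]+b[2])/2),int((b[1]+b[3])/2)
        print(t,np.round(b),round(q['confidence'],2),np.round(P[min(v,383),min(u,511)],3))
E
```

```text
2.75 [ 0.53245752 -0.11003823  0.32870191] [  19.49378966   89.97972145 -142.54285662]
base [153.  16. 375. 233.] 0.71 [ 0.569 -0.108  0.077]
vise [182.  49. 356. 209.] 0.85 [ 0.565 -0.118  0.075]
vise [129. 172. 162. 198.] 0.55 [0.434 0.023 0.041]
post [183.  52. 355. 203.] 0.86 [ 0.568 -0.117  0.074]
index [182.  51. 356. 206.] 0.97 [ 0.567 -0.117  0.076]
marker_tip [266.  22. 285.  51.] 0.82 [ 0.671 -0.091  0.045]
marker_tip [130. 169. 162. 198.] 0.23 [0.435 0.023 0.042]
knob [225. 178. 250. 228.] 0.75 [ 0.473 -0.106  0.112]
knob_grip [222. 178. 247. 227.] 0.81 [ 0.474 -0.102  0.114]
socket [133. 170. 161. 197.] 0.8 [0.436 0.021 0.043]
```

View pics/w1.png

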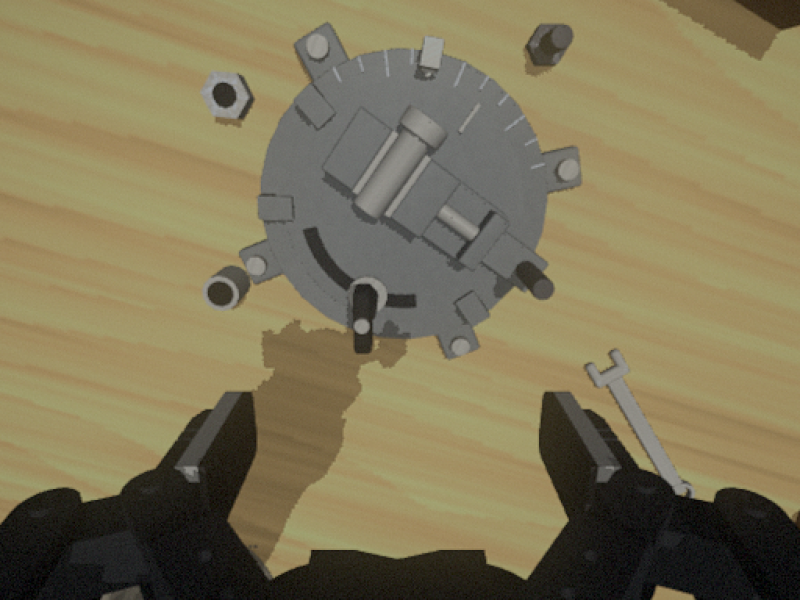

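```bash
python3 - <<'E'
from h import *
d=np.load('w1.npz'); c=dict(W=d['W'],camera_matrix=d['K']); P=d['P']; f=d['f']; s=512/800
# knob top
m=(P[...,2]>.100)&(P[...,2]<.118)&(np.hypot(P[...,0]-.475,P[...,1]+.104)<.045)
k=P[m]; print('knob n',len(k),np.median(k[:,2]))
(cx,cy),(w,h),a=cv2.minAreaRect((k[:,:2]*1000).astype(np.float32)); print('rect',cx,cy,w,h,a)
kc=np.array([cx,cy])/1000; ev,V=np.linalg.eigh(np.cov(k[:,:2].T)); print('mean',k[:,:2].mean(0),'bar dir',np.degrees(np.arctan2(V[1,1],V[0,1])))
# post top
m=(P[...,2]>.098)&(P[...,2]<.115)&(P[...,1]<-.16); q=P[m]; print('post',len(q),q.mean(0) if len(q) else 0)
# plate disc: ring z .018-.04 fit circle of outer edge
m=((P[...,2]>.017)&(P[...,2]<.028)&(np.hypot(P[...,0]-.555,P[...,1]+.1)<.125)&(np.hypot(P[...,0]-.555,P[...,1]+.1)>.1))
b=P[m][:,:2]; print('ring',len(b),b.min(0),b.max(0))
m2=((P[...,2]>.015)&(np.hypot(P[...,0]-.555,P[...,1]+.1)<.15)&(P[...,2]<.03)).astype(np.uint8)
# polar: outermost radius per angle
from scipy.optimize import least_squares
e=P[m2>0][:,:2]; c0=np.array([.555,-.1])
an=np.degrees(np.arctan2(*(e-c0).T[::-1])); r=np.hypot(*(e-c0).T); E=[]
for t in range(-180,180,4):
    i=(an>=t)&(an<t+4)
    if i.sum()>3: E.append(e[i][r[i].argmax()])
E=np.array(E); z=least_squares(lambda p:np.hypot(*(E-p).T)-.130,c0,loss='soft_l1',f_scale=.001).x; print('axis',z)
A=at_z(c,478*s,105*s,.037)[:2];B=at_z(c,462*s,132*s,.037)[:2]
N=at_z(c,428*s,75*s,.04)[:2]; Rr=at_z(c,432*s,40*s,.044)[:2]
ang=lambda v:np.degrees(np.arctan2(v[1],v[0]))
print('idx',A,B,ang(A-B),'r',np.hypot(*(A-z)),ang(A-z)); print('nose',N,ang(N-z),np.hypot(*(N-z)),'rider',Rr,ang(Rr-z))
print('knob from axis',ang(z-kc),np.hypot(*(z-kc)))
if len(q): v=q.mean(0)[:2]-z; print('post ang',ang(v),np.hypot(*v),'-> vise',ang(v)-ang(np.array([.02,-.118])))
K=cv2.resize(f[8:240,140:390],None,fx=3.2,fy=2.55,interpolation=3); K=cv2.resize(f[8:240,140:390],(640,594),interpolation=3); cv2.imwrite('pics/w1c.png',K)
E
```

```text
knob n 441 0.1138305102950598
rect 466.75433349609375 -101.26811218261719 51.50407409667969 13.9679594039917 18.10000228881836
mean [ 0.46973066 -0.10074199] bar dir -161.96633564439463
post 190 [ 0.53512552 -0.22579597  0.1059736 ]
ring 5003 [ 0.43063096 -0.22489672] [0.67979141 0.01981292]
axis [ 0.55053024 -0.10927236]
idx [ 0.65021768 -0.14057588] [ 0.6264183  -0.13536886] -12.341168246879805 r 0.10448682162142896 -17.43316337774478
nose [ 0.65860277 -0.09404012] 8.022680896751432 0.10914069666346259 rider [ 0.68272021 -0.08875774] 8.821385493267526
knob from axis -5.45767240920441 0.08415741474478278
post ang -97.53097860233757 0.11753747480511394 -> vise -17.15070640203642
```

View pics/w1c.png

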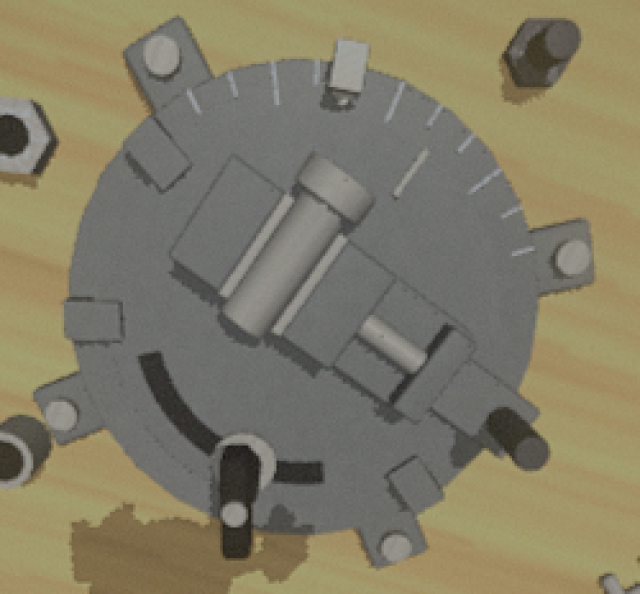

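Request:
apply_moves --pt "0.04 -0.028 0.06 0 1" --pt "0.08 -0.028 0.06 0 1" --pt "0.12 -0.028 0.06 0 1" --pt "0.159 -0.028 0.06 0 1" --pt "0.159 -0.028 0.06 0 1" --pt "0.159 -0.028 0.06 0 1" --pt "0.159 -0.028 0.06 0 1"

```text
time: 3.9
ee_pos: [0.4673, -0.1037, 0.1731]
tcp_rot: [149.1, 89.7, -13.2]
wrist_force: [-0.2, 0.0, 0.5]
opening: 0.0854
```

```bash
cat > k.py <<'E'
from h import *
o=bot.get_obs(); print(o['time'],o['ee_pos'],o['q'])
R=Ro.from_euler('xyz',o['tcp_rot'],degrees=True).as_matrix(); print(np.round(R,3))
c=cam('wrist'); P=cloud(c)
m=(P[...,2]>.105)&(P[...,2]<.12)&(np.hypot(P[...,0]-.467,P[...,1]+.101)<.034)
k=P[m]; r=cv2.minAreaRect((k[:,:2]*1000).astype(np.float32)); print('knob',len(k),np.median(k[:,2]),r)
t=np.array([r[0][0]/1000,r[0][1]/1000,.083]); print('shift',R.T@(t-o['ee_pos']))
E
python3 k.py
```

```text
3.9 [ 0.46728268 -0.10368317  0.17313462] [-1.25086304e+01 -5.85051281e+00 -7.12870997e+00  8.84557575e+01
 -2.99229903e-03  1.49749160e+02]
[[ 0.005  0.305 -0.952]
 [-0.001 -0.952 -0.305]
 [-1.     0.002 -0.004]]
knob 1438 0.11394839095222553 ((466.93060302734375, -101.1642837524414), (51.24600601196289, 14.01715087890625), 17.27593994140625)
shift [ 9.01293967e-02 -2.72128308e-03 -7.31023686e-05]
```

Request:
apply_moves --pt "0.03 -0.003 0 0 1" --pt "0.06 -0.003 0 0 1" --pt "0.09 -0.003 0 0 1" --pt "0.09 -0.003 0 0 1" --pt "0.09 -0.003 0 0 -1" --pt "0.09 -0.003 0 0 -1" --pt "0.09 -0.003 0 0 -1" --pt "0.09 -0.003 0 0 -1" --pt "0.09 -0.003 0 0 -1" --pt "0.09 -0.003 0 0 -1" --newtons 100

```text
time: 4.95
ee_pos: [0.4676, -0.1017, 0.0844]
tcp_rot: [138.2, 89.6, -24.1]
wrist_force: [-0.1, -4.3, 6.0]
opening: 0.0123
```

```bash
python3 -c "
from h import *
print(bot.get_obs())"
```

```text
{'time': 4.95, 'q': array([-1.22177319e+01, -5.54934462e+00, -1.66499569e+01,  7.84803129e+01,
       -8.81508255e-02,  1.50062059e+02]), 'qd': array([-0.09670294, -0.07849642, -0.03098891, -0.0334801 , -0.08956379,
        0.01470588]), 'joint_efforts': array([  2.05828272, -37.93424606,  43.53353977,   0.17266459,
         1.01384897,  -0.06210216]), 'ee_pos': array([ 0.4676271 , -0.10170469,  0.08438169]), 'tcp_rot': array([138.18348843,  89.57175462, -24.09662454]), 'wrist_force': array([-0.147595  , -4.28683163,  6.03674417]), 'torque': array([-0.68912679,  0.12078066, -0.05497934]), 'opening': 0.012284560058556932}
```

Request:
apply_moves --pt "0 0 0 -0.1 -1" --pt "0 0 0 -0.2 -1" --pt "0 0 0 -0.3 -1" --pt "0 0 0 -0.4 -1" --pt "-0.0005 0 0 -0.5 -1" --pt "-0.0005 0 0 -0.6 -1" --pt "-0.001 0 0 -0.7 -1" --pt "-0.001 0 0 -0.8 -1" --pt "-0.001 0 0 -0.9 -1" --pt "-0.001 0 0 -0.96 -1" --pt "-0.001 0 0 -0.96 -1" --pt "-0.001 0 0 -0.96 -1"

```text
time: 6.15
ee_pos: [0.4672, -0.101, 0.086]
tcp_rot: [99.4, 89.6, -7.8]
wrist_force: [-2.9, 3.1, 4.4]
opening: 0.0127
```

```bash
python3 -c "
from h import *
o=bot.get_obs(); print(o)
print(np.round(Ro.from_euler('xyz',o['tcp_rot'],degrees=True).as_matrix(),3))"
```

```text
{'time': 6.15, 'q': array([-1.22096048e+01, -5.60123434e+00, -1.65221501e+01,  7.87080118e+01,
        2.85391179e-02,  9.50491456e+01]), 'qd': array([-0.00648651, -0.03530343,  0.09994925,  0.01903281,  0.12429357,
        0.16360181]), 'joint_efforts': array([-8.01124144e-01, -3.91796494e+01,  4.64340591e+01, -2.16456547e+00,
       -1.49883114e+00, -3.28947371e-02]), 'ee_pos': array([ 0.46723777, -0.10095713,  0.08596072]), 'tcp_rot': array([99.44703523, 89.62783175, -7.81162274]), 'wrist_force': array([-2.92000159,  3.11478225,  4.42882773]), 'torque': array([1.65692565, 1.13323552, 0.0193993 ]), 'opening': 0.012657766868408834}
[[ 0.006  0.955 -0.297]
 [-0.001 -0.297 -0.955]
 [-1.     0.006 -0.001]]
```

Request:
apply_moves --pt "0 0 0 0 1" --pt "0 0 0 0 1" --pt "0 0 0 0 1" --pt "0 0 0 0 1" --pt "-0.03 0 0 0 1" --pt "-0.06 0 0 0 1" --pt "-0.06 0.03 0.03 0 1" --pt "-0.06 0.06 0.06 0 1" --pt "-0.06 0.09 0.09 0 1" --pt "-0.06 0.102 0.1 0 1" --pt "-0.06 0.102 0.1 0 1" --pt "-0.06 0.102 0.1 0 1"

```text
time: 7.35
ee_pos: [0.5342, -0.2263, 0.146]
tcp_rot: [105.3, 89.7, -2.0]
wrist_force: [-0.7, 0.6, 0.4]
opening: 0.0854
```

```bash
cat > p.py <<'E'
from h import *
o=bot.get_obs(); print(o['time'],o['ee_pos'],o['q'])
R=Ro.from_euler('xyz',o['tcp_rot'],degrees=True).as_matrix(); print(np.round(R,3))
c=cam('wrist'); P=cloud(c); f=c['frame']; cv2.imwrite('pics/p.png',cv2.resize(f,(800,600)))
m=(P[...,2]>.102)&(P[...,2]<.112)&(np.hypot(P[...,0]-.535,P[...,1]+.227)<.03)
k=P[m]; (x,y),r=cv2.minEnclosingCircle((k[:,:2]*1000).astype(np.float32)); print('post',len(k),x,y,r)
t=np.array([x/1000,y/1000,.072]); print('shift',R.T@(t-o['ee_pos']))
E
python3 p.py
```

```text
7.35 [ 0.53416484 -0.22634636  0.14598907] [-23.01707221   7.9342125    3.86618758  85.65183644   0.10750936
  84.26379469]
[[ 0.005  0.955 -0.297]
 [-0.    -0.297 -0.955]
 [-1.     0.005 -0.001]]
post 603 534.8604125976562 -226.98756408691406 8.892339706420898
shift [0.07399182 0.00048082 0.00050762]
```

Request:
apply_moves --pt "0.03 0 0 0 1" --pt "0.06 0 0 0 1" --pt "0.074 0 0 0 1" --pt "0.074 0 0 0 1" --pt "0.074 0 0 0 -1" --pt "0.074 0 0 0 -1" --pt "0.074 0 0 0 -1" --pt "0.074 0 0 0 -1" --pt "0.074 0 0 0 -1" --newtons 40

```text
time: 8.3
ee_pos: [0.535, -0.2262, 0.0731]
tcp_rot: [99.0, 89.6, -8.2]
wrist_force: [1.5, -1.1, 2.5]
opening: 0.017
```

```bash
cat > arc.py <<'E'
from h import *
import sys
o=bot.get_obs(); print(o['time'],o['ee_pos'],o['wrist_force'],o['torque'],o['opening'],o['q'][5])
R=Ro.from_euler('xyz',o['tcp_rot'],degrees=True).as_matrix()
A=np.array([.5505,-.1093]); v=o['ee_pos'][:2]-A; print('ang',np.degrees(np.arctan2(v[1],v[0])),np.hypot(*v))
for d in map(float,sys.argv[1:]):
    a=np.radians(d); w=np.array([[np.cos(a),-np.sin(a)],[np.sin(a),np.cos(a)]])@v-v
    print(d,np.round(R.T@[*w,0],4),-round(a,4))
E
python3 arc.py 2 5 8 11 14 17 20 23 25.6
```

```text
8.3 [ 0.53498858 -0.22623713  0.07311494] [ 1.48597774 -1.12917905  2.46828785] [-0.0974013  -0.19143446 -0.02715488] 0.016983939502004476 84.2785519748341
ang -97.55603258884034 0.11796142053751875
2.0 [ 0.      0.004  -0.0008] -0.0349
5.0 [ 0.0001  0.0101 -0.0022] -0.0873
8.0 [ 0.0001  0.016  -0.0039] -0.1396
11.0 [ 0.0002  0.0218 -0.0059] -0.192
14.0 [ 0.0002  0.0275 -0.0083] -0.2443
17.0 [ 0.0002  0.0331 -0.0109] -0.2967
20.0 [ 0.0003  0.0386 -0.0138] -0.3491
23.0 [ 0.0003  0.0439 -0.017 ] -0.4014
25.6 [ 0.0004  0.0483 -0.02  ] -0.4468
```

Request:
apply_moves --pt "0 0.001 0 -0.009 -1" --pt "0 0.002 -0.0004 -0.017 -1" --pt "0 0.003 -0.0006 -0.026 -1" --pt "0 0.004 -0.0008 -0.035 -1"

```text
time: 8.7
ee_pos: [0.5386, -0.2267, 0.0731]
tcp_rot: [95.3, 89.7, -10.0]
wrist_force: [-4.5, -0.1, 3.6]
opening: 0.0169
```

Request:
apply_moves --pt "0 0.004 -0.0008 -0.035 -1" --pt "0 0.0101 -0.0022 -0.087 -1" --pt "0 0.016 -0.0039 -0.14 -1" --pt "0 0.0218 -0.0059 -0.192 -1" --pt "0 0.0275 -0.0083 -0.244 -1" --pt "0 0.0331 -0.0109 -0.297 -1" --pt "0 0.0386 -0.0138 -0.349 -1" --pt "0 0.0425 -0.0161 -0.387 -1" --pt "0 0.0449 -0.0177 -0.412 -1" --pt "0 0.0449 -0.0177 -0.412 -1" --pt "0 0.0449 -0.0177 -0.412 -1"

```text
time: 9.8
ee_pos: [0.5872, -0.222, 0.0731]
tcp_rot: [66.3, 89.6, -15.4]
wrist_force: [2.2, -5.4, -2.8]
opening: 0.017
```

```bash
python3 arc.py 1
```

```text
9.8 [ 0.58715568 -0.22203185  0.0731483 ] [ 2.22071599 -5.43025268 -2.82432992] [-0.91790286 -0.34551994 -0.20750889] 0.01702703684023909 60.93996749932403
ang -71.98764237230417 0.11854159644627756
1.0 [ 0.      0.002  -0.0004] -0.0175
```

Request:
apply_moves --pt "0 0 0 0 1" --pt "0 0 0 0 1" --pt "0 0 0 0 1" --pt "0 0 0 0 1" --pt "-0.04 0 0 0 1" --pt "-0.08 0 0 0 1" --pt "-0.12 0.02 -0.05 0 1" --pt "-0.15 0.04 -0.1 0 1" --pt "-0.15 0.04 -0.1 0 1" --pt "-0.15 0.04 -0.1 0 1" --pt "-0.15 0.04 -0.1 0 1"

```text
time: 10.9
ee_pos: [0.6114, -0.1166, 0.2232]
tcp_rot: [65.6, 89.6, -16.0]
wrist_force: [0.3, -0.8, 0.2]
opening: 0.0852
```

```bash
python3 - <<'E'
from h import *
o=bot.get_obs(); print(o['time'],o['ee_pos'],o['tcp_rot'])
c=cam('wrist'); P=cloud(c); f=c['frame']; np.savez('w2.npz',P=P,W=c['W'],K=c['camera_matrix'],f=f)
for t in ['index','marker_tip','knob']:
    for q in cams.spot_in(t,'wrist')[:2]: print(t,np.round(q['rect']),q['confidence'])
u,v=proj(c,[.66,-.093,.04]).astype(int); print(u,v)
x0,y0=max(0,min(u-80,352)),max(0,min(v-60,264)); print(x0,y0)
cv2.imwrite('pics/w2.png',cv2.resize(f[y0:y0+120,x0:x0+160],(800,600),interpolation=2))
m=(P[...,2]>.098)&(P[...,2]<.115)&(np.hypot(P[...,0]-.587,P[...,1]+.223)<.03); q=P[m]
A=np.array([.5505,-.1093])
if len(q): vv=q.mean(0)[:2]-A; print('post',q.mean(0),np.degrees(np.arctan2(vv[1],vv[0]))+80.38,np.hypot(*vv))
E
```

```text
10.9 [ 0.6114117  -0.116613    0.22315798] [ 65.63891708  89.55856894 -15.95584131]
index [100.  41. 299. 296.] 0.74
marker_tip [299. 143. 329. 159.] 0.87
302 150
222 90
post [ 0.58716862 -0.22043997  0.10554387] 8.639373137936971 0.11703281817696586
```

View pics/w2.png

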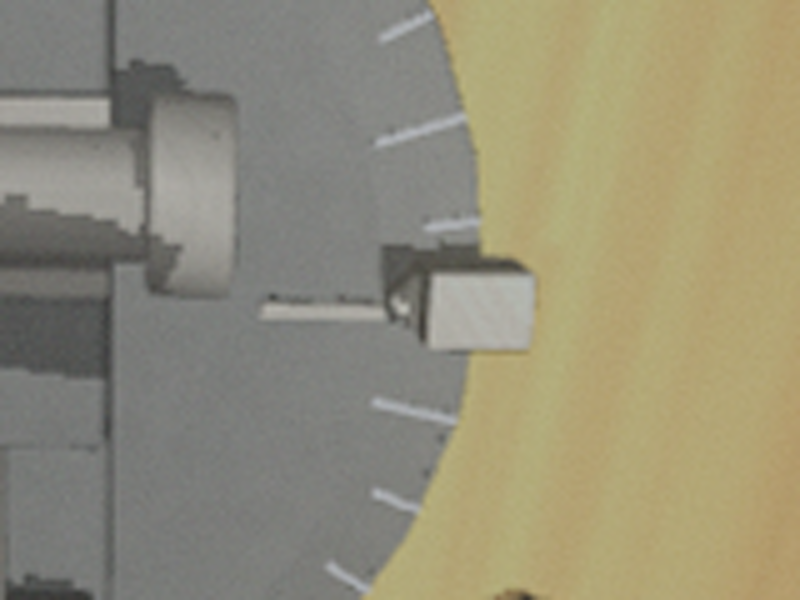

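```bash
python3 - <<'E'
from h import *
d=np.load('w2.npz'); c=dict(W=d['W'],camera_matrix=d['K']); P=d['P']
A=np.array([.5505,-.1093])
def pt(x,y,z=None):
    u,v=222+x/5-.4,90+y/5-.4
    print('depth z',np.round(P[int(round(v)),int(round(u))],4),end=' ')
    X=at_z(c,u,v,z)[:2]; w=X-A; print(np.round(X,4),'ang',np.degrees(np.arctan2(w[1],w[0])),np.hypot(*w)); return X
a=pt(262,311,.0375);b=pt(384,312,.0375); w=b-a; print('line dir',np.degrees(np.arctan2(w[1],w[0])))
e=pt(430,308,.045);g=pt(532,312,.045); w=g-e; print('rider dir',np.degrees(np.arctan2(w[1],w[0])))
pt(410,306,.034)
E
```

```text
depth z [ 0.6306 -0.0985  0.0401] [ 0.6308 -0.0988] ang 7.46364440172339 0.08097648861271921
depth z [ 0.6554 -0.0948  0.0403] [ 0.6563 -0.0953] ang 7.547256508133492 0.10672885785753192
line dir 7.8101659952790525
depth z [ 0.6648 -0.0917  0.0438] [ 0.6642 -0.0917] ang 8.780529843727473 0.11505593805457325
depth z [ 0.6852 -0.0895  0.0452] [ 0.6852 -0.0895] ang 8.352391236158645 0.13616141373145849
rider dir 6.020071016010249
depth z [ 0.6627 -0.094   0.0338] [ 0.6622 -0.0938] ang 7.880782848643679 0.11272672681924596
```

Request:
apply_moves --pt "0 -0.04 -0.01 -0.14 1" --pt "0 -0.08 -0.02 -0.28 1" --pt "0 -0.12 -0.03 -0.42 1" --pt "0 -0.14 -0.037 -0.56 1" --pt "0 -0.14 -0.037 -0.7 1" --pt "0 -0.14 -0.037 -0.84 1" --pt "0 -0.14 -0.037 -0.98 1" --pt "0 -0.14 -0.037 -1.12 1" --pt "0 -0.14 -0.037 -1.26 1" --pt "0 -0.14 -0.037 -1.4 1" --pt "0 -0.14 -0.037 -1.54 1" --pt "0 -0.14 -0.037 -1.68 1"

```text
time: 12.3
ee_pos: [0.4665, -0.1021, 0.2208]
tcp_rot: [-33.2, 89.7, -18.4]
wrist_force: [0.7, -0.0, 0.6]
opening: 0.0853
```

Request:
apply_moves --pt "0.02 0 0 -0.14 1" --pt "0.05 0 0 -0.28 1" --pt "0.05 0 0 -0.42 1" --pt "0.05 0 0 -0.56 1" --pt "0.05 0 0 -0.7 1" --pt "0.05 0 0 -0.84 1" --pt "0.05 0 0 -1.0 1" --pt "0.05 0 0 -1.0 1" --pt "0.05 0 0 -1.0 1"

```text
time: 13.2
ee_pos: [0.4664, -0.1026, 0.1705]
tcp_rot: [-91.2, 89.7, -19.4]
wrist_force: [0.7, -0.8, -0.5]
opening: 0.0852
```

```bash
python3 k.py
```

```text
13.2 [ 0.46639056 -0.10261777  0.17049449] [-1.23898595e+01 -6.00815834e+00 -7.56432149e+00  8.81863519e+01
 -3.17473231e-02 -8.41858839e+01]
[[ 0.004 -0.95   0.312]
 [-0.002  0.312  0.95 ]
 [-1.    -0.005 -0.   ]]
knob 1433 0.11487099546802382 ((465.852783203125, -101.49774169921875), (51.40093994140625, 13.456523895263672), 71.41206359863281)
shift [0.08748961 0.00125684 0.00090436]
```

Request:
apply_moves --pt "0.03 0.001 0.001 0 1" --pt "0.06 0.001 0.001 0 1" --pt "0.0865 0.001 0.001 0 1" --pt "0.0865 0.001 0.001 0 1" --pt "0.0865 0.001 0.001 0 -1" --pt "0.0865 0.001 0.001 0 -1" --pt "0.0865 0.001 0.001 0 -1" --pt "0.0865 0.001 0.001 0 -1" --pt "0.0865 0.001 0.001 0 -1" --pt "0.0865 0.001 0.001 0 -1" --newtons 100

```text
time: 14.25
ee_pos: [0.4674, -0.1017, 0.0857]
tcp_rot: [-89.4, 89.5, -17.6]
wrist_force: [1.2, -0.3, 7.7]
opening: 0.0123
```

```bash
cat > t.py <<'E'
from h import *
o=bot.get_obs(); R=Ro.from_euler('xyz',o['tcp_rot'],degrees=True).as_matrix()
print(round(o['time'],2),'F',o['wrist_force'].round(2),'M',o['torque'].round(3),'q6',o['q'][5].round(2),'eff6',o['joint_efforts'][5].round(3),'yaw',np.degrees(np.arctan2(R[1,1],R[0,1])).round(2),o['ee_pos'].round(4),o['opening'].round(4))
E
python3 t.py
```

```text
Traceback (most recent call last):
  File "t.py", line 3, in <module>
    print(round(o['time'],2),'F',o['wrist_force'].round(2),'M',o['torque'].round(3),'q6',o['q'][5].round(2),'eff6',o['joint_efforts'][5].round(3),'yaw',np.degrees(np.arctan2(R[1,1],R[0,1])).round(2),o['ee_pos'].round(4),o['opening'].round(4))
                                                                                                                                                                                                                            ^^^^^^^^^^^^^^^^^^
AttributeError: 'float' object has no attribute 'round'
```

Request:
apply_moves --pt "0 0 0 0.05 -1" --pt "0 0 0 0.1 -1" --pt "0 0 0 0.15 -1" --pt "0 0 0 0.2 -1"

```text
time: 14.65
ee_pos: [0.4674, -0.1018, 0.0856]
tcp_rot: [-79.9, 89.5, -19.7]
wrist_force: [0.1, -0.9, -3.3]
opening: 0.0127
```

```bash
python3 t.py
```

```text
Traceback (most recent call last):
  File "t.py", line 3, in <module>
    print(round(o['time'],2),'F',o['wrist_force'].round(2),'M',o['torque'].round(3),'q6',o['q'][5].round(2),'eff6',o['joint_efforts'][5].round(3),'yaw',np.degrees(np.arctan2(R[1,1],R[0,1])).round(2),o['ee_pos'].round(4),o['opening'].round(4))
                                                                                                                                                                                                                            ^^^^^^^^^^^^^^^^^^
AttributeError: 'float' object has no attribute 'round'
```

```bash
sed -i "s/,o\['opening'\].round(4)//" t.py; python3 t.py
```

```text
14.65 F [ 0.13 -0.94 -3.32] M [-0.334 -0.595  0.068] q6 -72.46 eff6 -0.758 yaw 150.2 [ 0.4674 -0.1018  0.0856]
```

Request:
apply_moves --pt "0 0 0 0.05 -1" --pt "0 0 0 0.1 -1" --pt "0 0 0 0.15 -1" --pt "0.0003 0 0 0.2 -1"

```text
time: 15.05
ee_pos: [0.4675, -0.102, 0.0853]
tcp_rot: [-70.6, 89.5, -22.0]
wrist_force: [-0.9, 1.1, 0.8]
opening: 0.0122
```

```bash
python3 t.py
```

```text
15.05 F [-0.88  1.12  0.82] M [-0.421 -0.223  0.081] q6 -60.88 eff6 -0.761 yaw 138.63 [ 0.4675 -0.102   0.0853]
```

Request:
apply_moves --pt "0 0 0 0.05 -1" --pt "0 0 0 0.1 -1" --pt "0.0002 0 0 0.15 -1" --pt "0.0002 0 0 0.15 -1"

```text
time: 15.45
ee_pos: [0.4675, -0.102, 0.0851]
tcp_rot: [-64.3, 89.5, -24.3]
wrist_force: [-0.2, 1.3, -1.0]
opening: 0.0124
```

```bash
python3 t.py
```

```text
15.45 F [-0.18  1.35 -1.  ] M [-0.434 -0.26  -0.061] q6 -52.24 eff6 0.656 yaw 129.98 [ 0.4675 -0.102   0.0851]
```

Request:
apply_moves --pt "0 0 0 0.05 -1" --pt "0 0 0 0.1 -1" --pt "0.0002 0 0 0.15 -1"

```text
time: 15.75
ee_pos: [0.4675, -0.1022, 0.0849]
tcp_rot: [-58.4, 89.5, -27.1]
wrist_force: [-0.3, 0.1, -0.9]
opening: 0.0122
```

```bash
python3 t.py
```

```text
15.75 F [-0.31  0.11 -0.93] M [-0.502 -0.143  0.047] q6 -43.62 eff6 -0.761 yaw 121.37 [ 0.4675 -0.1022  0.0849]
```

Request:
apply_moves --pt "0 0 0 0.05 -1" --pt "0 0 0 0.1 -1" --pt "0.0002 0 0 0.15 -1"

```text
time: 16.05
ee_pos: [0.4675, -0.1022, 0.0848]
tcp_rot: [-52.3, 89.5, -29.6]
wrist_force: [0.1, 1.9, 1.0]
opening: 0.0121
```

```bash
python3 t.py
```

```text
16.05 F [0.09 1.91 1.02] M [-0.508  0.006  0.222] q6 -35.01 eff6 -0.669 yaw 112.76 [ 0.4675 -0.1022  0.0848]
```

Request:
apply_moves --pt "0 0 0 0.05 -1" --pt "0.0001 0 0 0.1 -1" --pt "0.0002 0 0 0.15 -1"

```text
time: 16.35
ee_pos: [0.4675, -0.1023, 0.0848]
tcp_rot: [-46.6, 89.5, -32.4]
wrist_force: [-0.7, 0.8, 0.7]
opening: 0.0125
```

```bash
python3 t.py
```

```text
16.35 F [-0.69  0.83  0.66] M [-0.595  0.162  0.249] q6 -26.41 eff6 -0.584 yaw 104.17 [ 0.4675 -0.1023  0.0848]
```

Request:
apply_moves --pt "0 0 0 0.05 -1" --pt "0.0001 0 0 0.1 -1" --pt "0.0002 0 0 0.15 -1"

```text
time: 16.65
ee_pos: [0.4674, -0.1023, 0.0847]
tcp_rot: [-41.7, 89.5, -36.1]
wrist_force: [0.5, 1.2, 0.2]
opening: 0.0125
```

```bash
python3 t.py
```

```text
16.65 F [0.47 1.23 0.19] M [-0.67   0.29   0.358] q6 -17.81 eff6 -0.485 yaw 95.58 [ 0.4674 -0.1023  0.0847]
```

Request:
apply_moves --pt "0 0 0 0.05 -1" --pt "0.0001 0 0 0.1 -1" --pt "0.0002 0 0 0.15 -1" --pt "0.0002 0 0 0.2 -1"

```text
time: 17.05
ee_pos: [0.4673, -0.1024, 0.0847]
tcp_rot: [-34.6, 89.5, -40.5]
wrist_force: [-0.2, 1.7, 0.1]
opening: 0.0122
```

```bash
python3 t.py
```

```text
17.05 F [-0.25  1.68  0.1 ] M [-0.662  0.39   0.431] q6 -6.36 eff6 -0.338 yaw 84.15 [ 0.4673 -0.1024  0.0847]
```

Request:
apply_moves --pt "0 0 0 0.04 -1" --pt "0 0 0 0.08 -1" --pt "0 0 0 0.12 -1"

```text
time: 17.35
ee_pos: [0.4672, -0.1024, 0.0847]
tcp_rot: [-31.9, 89.5, -44.6]
wrist_force: [1.3, 0.7, -1.5]
opening: 0.0122
```

```bash
python3 t.py
```

```text
17.35 F [ 1.3   0.65 -1.53] M [-0.704  0.36   0.503] q6 0.48 eff6 -0.083 yaw 77.33 [ 0.4672 -0.1024  0.0847]
```

Request:
apply_moves --pt "0 0 0 0 -1" --pt "0 0 0 0 1" --pt "0 0 0 0 1" --pt "0 0 0 0 1" --pt "0 0 0 0 1" --pt "-0.04 0 0 0 1" --pt "-0.08 0 0 0 1" --pt "-0.12 0 0 0 1" --pt "-0.16 0 0 0 1" --pt "-0.19 0 0.0 0 1" --pt "-0.19 0 0 0 1" --pt "-0.19 0 0 0 1"

```text
time: 18.55
ee_pos: [0.4662, -0.1012, 0.2747]
tcp_rot: [-29.8, 89.4, -42.5]
wrist_force: [1.0, 0.5, -0.9]
opening: 0.0855
```

```bash
python3 t.py; python3 k.py; python3 - <<'E'
from h import *
c=cam('wrist'); P=cloud(c); f=c['frame']; np.savez('w3.npz',P=P,W=c['W'],K=c['camera_matrix'],f=f)
u,v=proj(c,[.65,-.095,.04]).astype(int); x0,y0=max(0,min(u-80,352)),max(0,min(v-60,264)); print(u,v,x0,y0)
print(cams.spot_in('marker_tip','wrist')[:1])
cv2.imwrite('pics/w3.png',cv2.resize(f[y0:y0+120,x0:x0+160],(800,600),interpolation=2))
E
```

```text
18.55 F [ 1.    0.48 -0.86] M [-0.013  0.005 -0.08 ] q6 0.58 eff6 -0.003 yaw 77.34 [ 0.4662 -0.1012  0.2747]
18.55 [ 0.46623264 -0.10124269  0.27468355] [-12.07870175  -4.28578393   5.64593746  99.43896533  -0.28944328
   0.58088725]
[[ 0.007  0.219  0.976]
 [-0.007  0.976 -0.219]
 [-1.    -0.005  0.009]]
knob 696 0.11339084575864955 ((466.1038818359375, -100.97476959228516), (13.222888946533203, 51.22193908691406), 77.66669464111328)
shift [ 0.19167126  0.00118471 -0.00184257]
287 280 207 220
[{'rect': [283.8, 282.4, 301.5, 305.7], 'confidence': 0.81}]
```

View pics/w3.png

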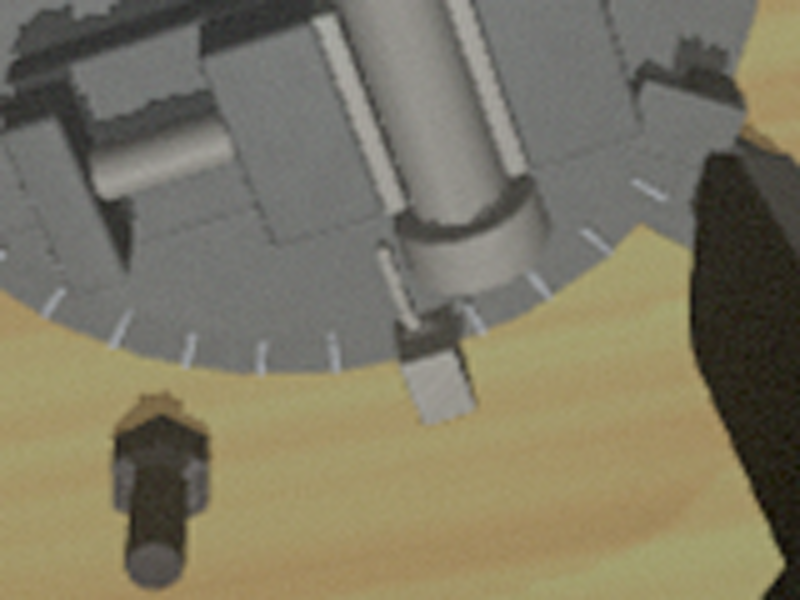

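```bash
python3 - <<'E'
from h import *
d=np.load('w3.npz'); c=dict(W=d['W'],camera_matrix=d['K'])
A=np.array([.5505,-.1093])
def pt(x,y,z):
    X=at_z(c,207+x/5-.4,220+y/5-.4,z)[:2]; w=X-A; print(np.round(X,4),'ang',np.degrees(np.arctan2(w[1],w[0])).round(2),np.hypot(*w).round(4)); return X
a=pt(382,246,.0375);b=pt(414,326,.0375); print('line',np.degrees(np.arctan2(*(b-a)[::-1])))
e=pt(430,359,.045);g=pt(450,416,.045); print('rider',np.degrees(np.arctan2(*(g-e)[::-1])))
# knob/plate side: vise long-edge check from the cloud: post top
P=d['P']; m=(P[...,2]>.1)&(P[...,2]<.112)&(np.hypot(P[...,0]-.587,P[...,1]+.223)<.03); k=P[m]
if len(k)>20:
    (x,y),r=cv2.minEnclosingCircle((k[:,:2]*1000).astype(np.float32)); w=np.array([x,y])/1000-A; print('post',x,y,r,np.degrees(np.arctan2(w[1],w[0]))+80.38)
E
```

```text
[ 0.631  -0.0979] ang 8.07 0.0813
[ 0.6584 -0.0941] ang 8.04 0.109
line 7.933366166338126
[ 0.6645 -0.0915] ang 8.88 0.1154
[ 0.6845 -0.0894] ang 8.43 0.1354
rider 5.847355913424341
post 586.2901000976562 -222.36228942871094 9.150101661682129 7.945290319021737
```

```bash
python3 -c "
from h import *
bot.job_done(); print(bot.get_obs()['time'])"
```

```text
the job is handed in; nothing more can be done
the job is handed in; nothing more can be done
```

I loosened the knob by about 0.96 rad, gripped the post and swung the vise about 25.6° counter-clockwise. I then re-gripped the knob, tightened it clockwise until it bit, and carried on to about 0.6 N m. The job is handed in at about 19 s of the 72 s allowed, with the gripper open and clear.

- **Angle:** in the last close-up the index line is at about 8.0° and the rider at about 8.4–8.9°. That puts it 0.4–0.9° off, inside the 2° limit. The direction measured along the rider's short top face alone read 5.9°. I gave it little weight because it spans only 20 mm.
- **Torque:** the last wrist reading was 0.50 N m, and it is noisy. The wrist joint's effort put the bite about 0.76 rad before the end. At the given 0.7 N m per rad, plus drag, that makes about 0.59 N m. Both lie within the 0.4–0.8 band. The contact force on the plate could not be measured directly.
- **Knob:** after release the bar stood at −12.3°, against the −12.7° it was turned to, so it had not slipped.
- **Surroundings:** the rider read the same angle before and after tightening, to about 0.1°. The other things on the bench were not measured again, but no move came near them and no unexpected force showed.

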